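# Oil the meter box hinge and hold its sprung cover open

### The arm

A 7-joint arm with a two-finger parallel gripper is mounted at the origin on the work surface. World frame = base frame: x ahead of the robot, y to its left, z up, the work surface at z = 0. Lengths are in m, angles in rad, forces in N, time in s.
With the tool pointing down it reaches from about 0.4 to 0.85 m from the base axis. Payload 10.4 kg.
Tool frame: the origin (TCP) lies at the very end of the fingers, on their centre line; the grasp point (between the pads) lies 19 mm behind it; z points along the fingers, y is the direction in which the jaws open and shut (so a half turn about z gives the same grasp; the last joint's range is limited). The gripper opens to 85 mm and grips with 20 to 120 N. Pads are 22 mm wide; open, the fingers measure 114 mm over their backs; the gripper's body (76 mm by 85 mm) begins 54 mm behind the grasp point. The pads swing forward as they close: fully open they stand 13 mm farther back than shut.
Start: joints at [1.206, 0.332, -0.065, 1.46, 0.022, 1.35, -0.088], TCP at [0.21, -0.589, 0.231] pointing down, gripper open.
Joint ranges: [-2.6, 2.6], [-0.5, 2.12], [-1.47, 1.34], [0.16, 2.42], [-1.27, 4.41], [0.06, 2.06], [-2.6, 2.6]. Speed limits (rad/s): [2.22, 2.22, 2.79, 2.79, 3.14, 3.14, 3.14].

### API

Orientations are given as a unit quaternion [x, y, z, w].
In Python, from workcell import manip gives the robot as it stands.
- The arm moves only by the tool arm_command, never from a script. Its arguments are lists of equal length, an entry for each row: "slide": the shift along the tool's x, y, z in mm, a list of three; "turn": the turn about the tool's z in degrees; "grip": the closure, from 0 (fully open) to 1 (shut). In form: {"slide": [[tx, ty, tz], ...], "turn": [turn, ...], "grip": [grip, ...]}. A call has 1 to 10 rows; each row shifts and turns the commanded pose from where the row before left it, along the tool's axes as they then stand; what a row does not reach is not made up. A row lasts 1/12 s, in which the tool goes at most 41.7 mm and 7.16 degrees, less where a joint would pass 70% of its speed; a pose out of reach is approached as far as the arm can. A call with a gripper value outside its range is refused whole. The fingers move at their own pace and stop on an object; "newtons" is the grip in N (left out, the last holds). Time passes only in rows, so rows that do not move let the fingers close. It gives the time, the measured TCP pose, the force and the opening at its end, in the units of the state.
- manip.get_obs(): the state, without advancing time (a new reading comes with each control period).
- manip.camera(name): name is "scene" or "top"; returns the picture (480x640x3 uint8, blue, green, red); there is no depth.
- manip.camera_info(name): a dict with "fx", "fy", "cx", "cy" (pixels), "rvec" (rotation vector, rad) and "tvec" (3), from world to camera coordinates, as OpenCV has them. Camera axes: x right, y down, z forward; pixel columns grow to the right and rows downward; lengths in m; the calibration is good to about 2 mm. A picture is of the moment at which its call begins. camera_info takes no time and is no camera call.
- manip.hand_in(): hands the job in, once; it reports no verdict.
Trained networks look in the newest picture that a camera, given by its name, has taken for a name from the list of things; names that differ only in an ending like _2 or _b are one class to them, and where a whole thing is asked for, a point or a joint stands for the part that bears it (a point fixed in the world has none). Each returns a list of dicts, best first, with "score" (0 to 1); they miss things now and then, are a little off and sometimes report something else, mostly with a low value. They report only what shows in the picture. A call takes as long as a camera call. They do not tell look-alikes from the thing itself.
- manip.cut_out(target, camera): "pixels" (480x640 bool, what is visible of it).
- manip.tip_of(target, camera): "xyz" ([x, y, z] in m, in the coordinates of the camera as it stood for that picture, good to about 4 mm: a listed point, or the origin of a listed thing).
The state is a dict: "clock": time; "joint_pos": joint angles; "joint_velocities": joint speeds; "tau": joint torques, N m; "position": TCP position; "ee_rot": TCP orientation; "ft_force": force on the tool from outside, world axes, zero at the start; "torque": the same for the moment, N m; "grip_width": opening from 0.0 (shut) to 1.0 (fully open).
Only numpy, scipy, OpenCV 4.12 (cv2) and the standard library are available. Lean on these libraries where they do the work, as an engineer would, in place of code of your own. Each camera call takes 0.05 s, during which the arm holds its last target.

### The job

Give the stiff hinge of the meter box a squirt: press the blue nozzle cap of the lubricant can right down and let it come back up, while the cover is still shut. Then lift the round cover (it has a green tab for this) to 60 degrees (the green mark on the gauge; within 7 degrees) and finish there, still holding it steady with the gripper, because it springs shut when let go. Do not press the yellow nozzle, and leave the loose things on the mat where they are.

Things in the scene. Friction and masses are not known exactly. Their poses are not given: they have to be found in the camera images.
- meter_box: Round grey meter box, 170 mm across and 75 mm high, fixed to the red mat (mat top 3 mm above the table). Origin: centre of its underside; z up; +x points from the green tab to the hinge, +y towards the two cans. It never moves during the job. An angle gauge stands at its -y side by the hinge, 105 mm from the middle and 155 mm high: a white quarter arc with a long green mark at 60 degrees; a small orange pointer turns with the cover along it.
- cover (a joint): Opening angle of the round cover (rad): 0 shut, grows as it is lifted, stop at 1.75; 60 degrees is 1.047. The cover is a disc 176 mm across, 6 mm thick, about 0.25 kg, hinged on the box's +x side; a spring and its weight push it shut at all angles (about 2 to 4 N, felt square to the cover at the tab), so it falls shut when let go.
- cover_tab (a point): Where to take the cover's green tab. The tab is a flat tongue 22 mm wide (along the box's y), 10 mm thick, that sticks out 50 mm from the cover's rim, away from the hinge; this point is in the middle of its width and thickness, 31 mm beyond the rim and 19 mm from its free end, with free air beneath. It moves with the cover. Shut, it lies 215 mm from the hinge axis towards the box's -x and 1 mm above the axis's height.
- cover_hinge (a point): Middle of the hinge axis, 96 mm to the box's +x side of its middle and 79 mm above its underside. The axis is level, along the box's y. Does not move.
- blue_nozzle (a joint): How far the blue nozzle cap is pressed down (m): 0 up, 0.006 fully down; needs about 2 N to start and 6 N to reach the bottom, springs back up when released.
- blue_nozzle_top (a point): Centre of the flat top of the blue nozzle cap (28 mm across) on the spray can of lubricant: a silver can, 52 mm across, blue band, clamped upright beside the box; the cap's top is about 161 mm above the mat and sinks with it. Its thin red straw points towards the hinge.
- yellow_nozzle (a joint): The same for the yellow nozzle cap. It must stay up.
- yellow_nozzle_top (a point): Centre of the top of the yellow nozzle cap on the second, otherwise equal, clamped can (yellow band); this one is a solvent and is not to be used. The cans stand 80 to 135 mm apart, centre to centre, and may change places.
- screwdriver: Bystander: black-handled screwdriver, 180 mm long, lying beside the meter box, on the side away from the cans. Loose; origin: centre of its underside.
- solder_reel: Bystander: steel reel, 60 mm across, 42 mm high, standing on its flange. Loose; origin: centre of its underside.
- parts_tray: Bystander: open blue four-pocket tray, 100 x 100 x 40 mm. Loose; origin: centre of its underside.
- pliers: Bystander: pliers with orange handles lying flat, about 170 mm long, 12 mm high. Loose; origin: centre of its underside.
- terminal_jar: Bystander: amber jar with a red cap, 60 mm across, 75 mm high. Loose; origin: centre of its underside.
- carton: Bystander: cardboard carton, 90 x 120 x 70 mm. Loose; origin: centre of its underside.
Not all that is in view belongs to the job. What is shaped like the part that bears blue_nozzle but purple or turquoise is not meant.

How it is judged:
On the way, in this order (a step that is already met when the one before it is completed fails the run):
1. the blue nozzle cap is pressed down (at least 4 of its 6 mm) with the cover shut (value of joint blue_nozzle above 0.004 m and value of joint cover below 0.1 rad), for 0.1 s.
2. the blue nozzle cap is back up, the cover still shut (value of joint blue_nozzle below 0.0015 m and value of joint cover below 0.1 rad), for 0.1 s.
3. the cover is held by the gripper's fingers at 60 degrees, within 7 (value of joint cover between 0.922 and 1.172 rad and contact force between the fingers and cover above 1 N), for 0.4 s.
At the end, for the whole second after the job is handed in: The fingers hold the cover still (under 0.1 rad/s) at 60 degrees, within 7, with at least 1 N of contact; both nozzle caps are up; no loose thing has moved more than 30 mm (so nothing else props the cover) (all of step 3 and velocity of joint cover between -0.1 and 0.1 rad/s and value of joint each of blue_nozzle, yellow_nozzle below 0.0015 m and not (distance of screwdriver from where it was at the start of the episode above 0.03 m) and not (distance of solder_reel from where it was at the start of the episode above 0.03 m) and not (distance of parts_tray from where it was at the start of the episode above 0.03 m) and not (distance of pliers from where it was at the start of the episode above 0.03 m) and not (distance of terminal_jar from where it was at the start of the episode above 0.03 m) and not (distance of carton from where it was at the start of the episode above 0.03 m)); the arm keeps its last pose, push and grip.
It fails at once if the yellow nozzle cap is pressed (more than 2.5 mm) (value of joint yellow_nozzle above 0.0025 m).
It fails at once if a loose thing on the mat is moved more than 30 mm (distance of any of screwdriver, solder_reel, parts_tray, pliers, terminal_jar, carton from where it was at the start of the episode above 0.03 m).
It also fails if it takes over 45 s, if anything falls off the work surface, if the arm or the gripper's body presses on something with over 40 N, if the wrist force passes 120 N, or if a joint passes its speed limit or range.

## Working session

There is one attempt and no reset: what is moved stays moved. The work goes in short steps, Python scripts to look and compute and a tool call to move; the robot and the scene stay as the last step left them, time stands still between calls to the robot, and variables do not carry over. Pictures are saved under pics/ and viewed, and the job is handed in when it is done.

Besides the shell and the picture viewer there is one more tool, called after "Call:" in YAML: its name, and indented under it one key for each argument. arm_command: Moves the arm, as the interface text tells. Its arguments: {"type":"object","properties":{"slide":{"type":"array","items":{"type":"array","items":{"type":"number"}}},"turn":{"type":"array","items":{"type":"number"}},"grip":{"type":"array","items":{"type":"number"}},"newtons":{"type":"number"}},"required":["slide","turn","grip"]}

```bash
mkdir -p pics; ls; cat > h.py <<'E'
from workcell import manip
import numpy as np, cv2
from scipy.spatial.transform import Rotation as R
def w(cam,p):
    i=manip.camera_info(cam); Rm=R.from_rotvec(np.ravel(i['rvec'])).as_matrix()
    return Rm.T@(np.array(p)-np.ravel(i['tvec']))
def px(cam,P):
    i=manip.camera_info(cam); Rm=R.from_rotvec(np.ravel(i['rvec'])).as_matrix()
    c=Rm@np.array(P)+np.ravel(i['tvec']); return c[0]/c[2]*i['fx']+i['cx'],c[1]/c[2]*i['fy']+i['cy']
def Pm(cam):
    i=manip.camera_info(cam); Rm=R.from_rotvec(np.ravel(i['rvec'])).as_matrix()
    K=np.array([[i['fx'],0,i['cx']],[0,i['fy'],i['cy']],[0,0,1]])
    return K@np.c_[Rm,np.ravel(i['tvec'])]
def tri(a,b):
    X=cv2.triangulatePoints(Pm('scene'),Pm('top'),np.array(a,float).reshape(2,1),np.array(b,float).reshape(2,1)); return (X[:3]/X[3]).ravel()
E
python3 - <<'E'
from h import *
for c in ('scene','top'):
    cv2.imwrite(f'pics/{c}0.png',manip.camera(c))
    for t in ('blue_nozzle_top','yellow_nozzle_top','cover_tab','cover_hinge','meter_box'):
        for d in manip.tip_of(t,c): print(c,t,round(d['score'],2),np.round(w(c,d['xyz']),4))
o=manip.get_obs(); print(o)
E
```

```text
pics
scene blue_nozzle_top 0.63 [0.5674 0.2209 0.1674]
scene blue_nozzle_top 0.55 [0.4266 0.1037 0.1693]
scene blue_nozzle_top 0.48 [0.5445 0.072  0.1664]
scene blue_nozzle_top 0.24 [ 0.4271 -0.5018  0.004 ]
scene yellow_nozzle_top 0.63 [0.6589 0.0527 0.1625]
scene cover_tab 0.62 [ 0.505  -0.1098  0.0864]
scene cover_hinge 0.58 [ 0.7189 -0.1214  0.0822]
scene meter_box 0.63 [ 0.6241 -0.1207  0.0033]
top blue_nozzle_top 0.65 [0.5713 0.2183 0.1617]
top blue_nozzle_top 0.6 [0.4237 0.104  0.1644]
top blue_nozzle_top 0.58 [0.548  0.0674 0.1651]
top blue_nozzle_top 0.56 [ 6.029e-01 -3.012e-01 -1.000e-04]
top yellow_nozzle_top 0.59 [0.6576 0.0601 0.1606]
top yellow_nozzle_top 0.2 [ 0.6223 -0.1194  0.0022]
top cover_tab 0.93 [ 0.5015 -0.1104  0.0809]
top cover_tab 0.58 [0.6637 0.0591 0.1616]
top cover_hinge 0.6 [ 0.7201 -0.1235  0.0801]
top meter_box 0.71 [ 0.6232 -0.1173  0.0041]
{'clock': 0.6, 'joint_pos': array([ 1.2064192 ,  0.33217573, -0.06470591,  1.46011   ,  0.021612  ,
        1.34990171, -0.08852233]), 'joint_velocities': array([ 3.23060800e-04, -1.23788623e-03, -2.52547310e-04, -2.15361325e-04,
        4.09382907e-05, -7.90664446e-04,  1.48234015e-03]), 'tau': array([-3.18817338e-04, -6.24945045e+01,  4.87923471e-02, -3.91693246e+01,
        1.63974072e-02,  1.83236021e-03, -3.52662812e-05]), 'position': array([ 0.20949824, -0.58886024,  0.23134793]), 'ee_rot': array([9.85434954e-01, 1.70052783e-01, 1.29810742e-05, 4.84903595e-05]), 'ft_force': array([-0.86255981,  1.11859132,  0.63158366]), 'torque': array([ 0.00868627,  0.04609492, -0.01794825]), 'grip_width': 0.9964220101698407}
```

View pics/scene0.png

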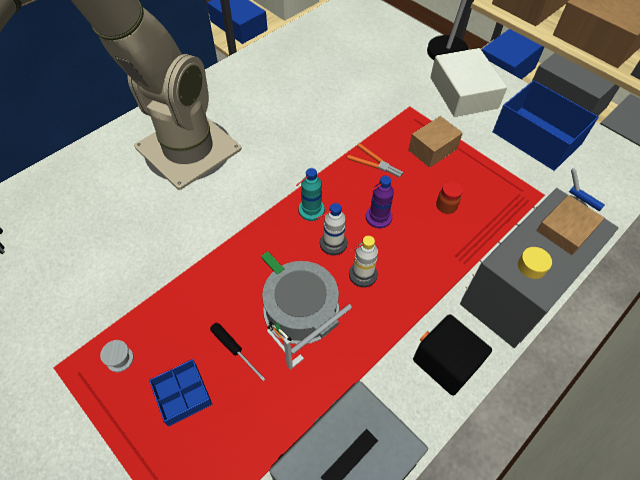

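View pics/top0.png

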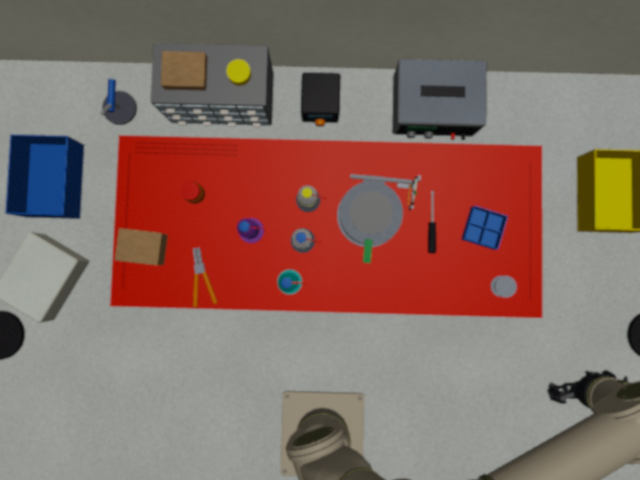

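The silver can with the blue band is at scene (335,212) and top (302,237). The turquoise can, scene (311,175), and the purple can, scene (385,185), are decoys. The yellow cap is at scene (368,241), and the green tab at scene (272,262) and top (368,252). Next I refine these from colour pixels in both views.

```bash
python3 - <<'E'
from h import *
s=cv2.imread('pics/scene0.png');t=cv2.imread('pics/top0.png')
def blob(im,c,lo,hi,r=14):
    h=cv2.cvtColor(im,cv2.COLOR_BGR2HSV);m=cv2.inRange(h,lo,hi)
    k=np.zeros_like(m);cv2.circle(k,tuple(int(round(v)) for v in c),r,255,-1);m&=k
    ys,xs=np.nonzero(m);return np.array([xs.mean(),ys.mean()]),len(xs)
bl=((100,120,60),(130,255,255));ye=((22,120,100),(35,255,255));gr=((45,80,50),(80,255,255))
for n,P,c,r in(('blue',(.546,.07,.166),bl,11),('yellow',(.658,.056,.162),ye,11),('tab',(.503,-.11,.082),gr,22)):
    a,b=px('scene',P),px('top',P)
    A,na=blob(s,a,*c,r);B,nb=blob(t,b,*c,r)
    print(n,np.round(a,1),A.round(1),na,np.round(b,1),B.round(1),nb,tri(A,B).round(4))
a=cv2.resize(s[150:380,220:400],None,fx=3,fy=2.6);cv2.imwrite('pics/sz.png',cv2.resize(s[160:370,230:400],None,fx=2.8,fy=2.8))
cv2.imwrite('pics/tz.png',cv2.resize(t[160:300,260:450],None,fx=4,fy=4))
E
```

```text
blue [335.6 207.1] [335.1 209. ] 114 [300.8 236.3] [300.6 237. ] 69 [0.5445 0.0706 0.1568]
yellow [366.2 240.1] [368.  241.9] 125 [307.3 193.9] [306.6 192.4] 80 [0.6624 0.058  0.1574]
tab [268.6 259.5] [272.1 262.5] 221 [366.9 255.5] [367.3 249.4] 150 [ 0.5188 -0.1109  0.0884]
```

View pics/sz.png

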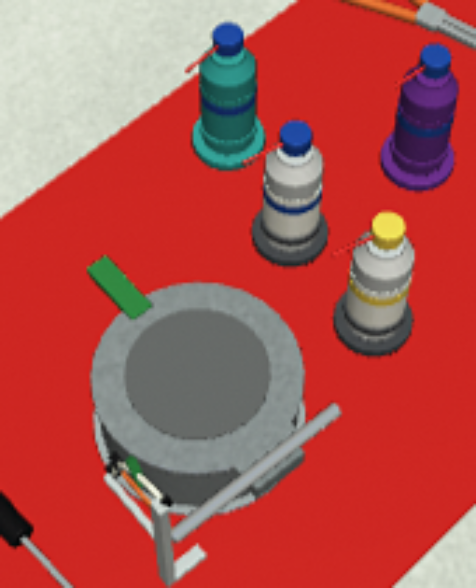

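View pics/tz.png

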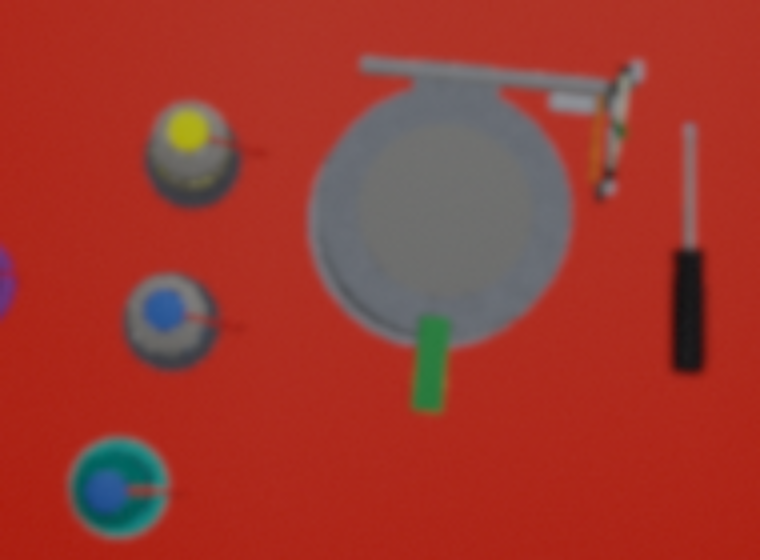

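Call:
arm_command:
  slide:
    - [0, 0, 0]
    - [0, 0, 0]
    - [0, 0, 0]
    - [0, 0, 0]
  turn: [6, 6, 6, 5.6]
  grip: [1, 1, 1, 1]
  newtons: 40

```text
clock: 0.93
position: [0.2095, -0.5889, 0.2314]
ee_rot: [0.999, -0.038, 0.0, 0.0]
ft_force: [0.1, -0.4, 0.5]
grip_width: 0.459
```

```bash
cat >> h.py <<'E'
def go(T):
    o=manip.get_obs();r=R.from_quat(o['ee_rot']);d=r.inv().apply(np.array(T)-o['position'])*1000
    x=r.as_matrix()[:,0];print('t',o['clock'],'pos',o['position'].round(4),'yaw',np.degrees(np.arctan2(x[1],x[0])).round(2),'F',o['ft_force'].round(2),'w',round(o['grip_width'],3),'delta mm',d.round(1))
E
python3 -c "
from h import *
go((.5455,.07,.215))"
```

```text
t 0.9333 pos [ 0.2095 -0.5889  0.2314] yaw -4.32 F [ 0.05 -0.37  0.51] w 0.459 delta mm [ 285.4 -682.3   16.3]
```

Call:
arm_command:
  slide:
    - [14, -34, 0]
    - [14, -34, 0]
    - [14, -34, 0]
    - [14, -34, 0]
    - [14, -34, 0]
    - [14, -34, 0]
    - [14, -34, 0]
    - [14, -34, 0]
    - [14, -34, 0]
    - [14, -34, 0]
  turn: [0, 0, 0, 0, 0, 0, 0, 0, 0, 0]
  grip: [1, 1, 1, 1, 1, 1, 1, 1, 1, 1]

```text
clock: 1.77
position: [0.3734, -0.2578, 0.2316]
ee_rot: [0.999, -0.035, 0.0, 0.0]
ft_force: [0.7, -0.3, 0.3]
grip_width: 0.001
```

Call:
arm_command:
  slide:
    - [14, -34, 0]
    - [14, -34, 0]
    - [14, -34, 0]
    - [14, -34, 0]
    - [14, -34, 0]
    - [14, -34, 0]
    - [14, -34, 0]
    - [14, -34, 0]
    - [14, -34, 0]
    - [0, 0, 0]
  turn: [0, 0, 0, 0, 0, 0, 0, 0, 0, 0]
  grip: [1, 1, 1, 1, 1, 1, 1, 1, 1, 1]

```text
clock: 2.6
position: [0.5214, 0.0445, 0.2316]
ee_rot: [1.0, -0.031, 0.001, -0.002]
ft_force: [-0.1, 0.4, 0.3]
grip_width: -0.001
```

```bash
python3 -c "
from h import *
go((.5455,.07,.185))"
```

```text
t 2.6 pos [0.5214 0.0445 0.2316] yaw -3.55 F [-0.11  0.4   0.34] w -0.001 delta mm [ 22.4 -26.8  46.7]
```

Call:
arm_command:
  slide:
    - [11, -13, 10]
    - [11, -14, 10]
    - [0, 0, 15]
    - [0, 0, 12]
    - [0, 0, 0]
    - [0, 0, 0]
  turn: [0, 0, 0, 0, 0, 0]
  grip: [1, 1, 1, 1, 1, 1]

```text
clock: 3.1
position: [0.5435, 0.0617, 0.184]
ee_rot: [0.999, -0.035, -0.001, 0.0]
ft_force: [0.6, -0.4, 0.1]
grip_width: -0.001
```

```bash
python3 -c "
from h import *
a=manip.camera('scene');b=manip.camera('top')
go((.5455,.07,.168))
cv2.imwrite('pics/p1.png',np.hstack([cv2.resize(a[140:290,260:410],(390,390)),cv2.resize(b[190:280,250:340],(390,390))]))"
```

```text
t 3.2 pos [0.5442 0.0618 0.1852] yaw -4.06 F [-0.44 -0.29  0.66] w -0.002 delta mm [ 0.7 -8.2 17.2]
```

View pics/p1.png

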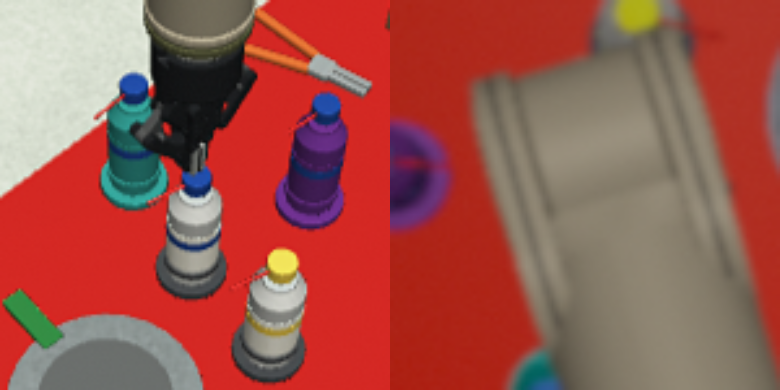

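The closed fingertips (crop 200,155) stand above the blue cap of the silver can (198,182). I correct 8 mm sideways and press.

Call:
arm_command:
  slide:
    - [1, -8, 0]
    - [0, 0, 8]
    - [0, 0, 6]
    - [0, 0, 0]
    - [0, 0, 0]
  turn: [0, 0, 0, 0, 0]
  grip: [1, 1, 1, 1, 1]

```text
clock: 3.62
position: [0.5451, 0.0701, 0.1697]
ee_rot: [0.999, -0.035, -0.001, 0.0]
ft_force: [-1.1, -0.8, 0.4]
grip_width: 0.001
```

Call:
arm_command:
  slide:
    - [0, 0, 3]
    - [0, 0, 3]
    - [0, 0, 0]
    - [0, 0, 0]
  turn: [0, 0, 0, 0]
  grip: [1, 1, 1, 1]

```text
clock: 3.95
position: [0.5455, 0.0701, 0.1643]
ee_rot: [0.999, -0.035, 0.0, 0.0]
ft_force: [0.2, 0.1, 0.1]
grip_width: 0.003
```

Call:
arm_command:
  slide:
    - [0, 0, 3]
    - [0, 0, 0]
    - [0, 0, 0]
  turn: [0, 0, 0]
  grip: [1, 1, 1]

```text
clock: 4.2
position: [0.5457, 0.0702, 0.1615]
ee_rot: [0.999, -0.035, 0.0, 0.0]
ft_force: [0.6, -0.5, 3.1]
grip_width: 0.005
```

Call:
arm_command:
  slide:
    - [0, 0, 2]
    - [0, 0, 1]
    - [0, 0, 0]
    - [0, 0, 0]
  turn: [0, 0, 0, 0]
  grip: [1, 1, 1, 1]

```text
clock: 4.53
position: [0.5457, 0.0702, 0.1585]
ee_rot: [0.999, -0.035, 0.0, 0.0]
ft_force: [0.3, -1.0, 5.0]
grip_width: -0.002
```

Call:
arm_command:
  slide:
    - [0, 0, 1]
    - [0, 0, 1]
    - [0, 0, 0]
    - [0, 0, 0]
    - [0, 0, 0]
  turn: [0, 0, 0, 0, 0]
  grip: [1, 1, 1, 1, 1]

```text
clock: 4.95
position: [0.5458, 0.0702, 0.1579]
ee_rot: [0.999, -0.035, 0.001, 0.0]
ft_force: [-6.5, -1.7, 18.4]
grip_width: 0.002
```

It has bottomed: the force jumped to 18 N at z = 0.158. Now I lift off.

Call:
arm_command:
  slide:
    - [0, 0, -3]
    - [0, 0, -8]
    - [0, 0, -20]
    - [0, 0, -20]
    - [0, 0, -10]
    - [0, 0, 0]
  turn: [0, 0, 0, 0, 0, 0]
  grip: [1, 1, 1, 1, 1, 1]

```text
clock: 5.45
position: [0.5464, 0.0706, 0.2193]
ee_rot: [0.999, -0.035, 0.002, -0.0]
ft_force: [0.2, -0.2, -0.3]
grip_width: -0.001
```

```bash
python3 -c "
from h import *
a=manip.camera('scene')
go((.5035,-.1095,.215))
cv2.imwrite('pics/p2.png',cv2.resize(a[140:290,260:410],(500,500)))"
```

```text
t 5.5 pos [0.5458 0.0703 0.2177] yaw -4.02 F [ 0.56 -0.47  0.03] w -0.001 delta mm [-29.6 182.3   2.6]
```

View pics/p2.png

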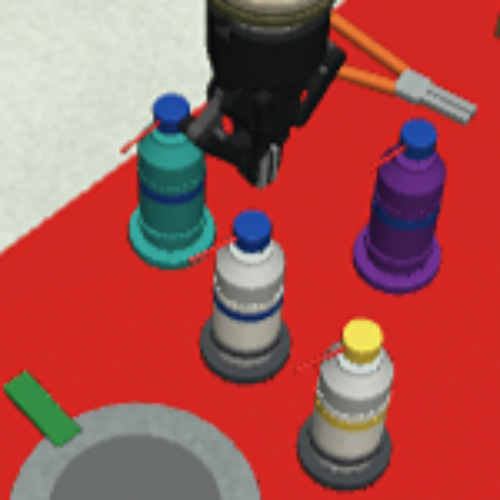

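The blue cap is back up, at crop (252,230). Next I move over the tab.

Call:
arm_command:
  slide:
    - [-5, 31, 0]
    - [-5, 31, 0]
    - [-5, 31, 0]
    - [-5, 31, 0]
    - [-5, 31, 0]
    - [-5, 27, 0]
    - [0, 0, 0]
    - [0, 0, 0]
    - [0, 0, 0]
  turn: [0, 0, 0, 0, 0, 0, 0, 0, 0]
  grip: [1, 1, 0.6, 0.3, 0.3, 0.3, 0.3, 0.3, 0.3]

```text
clock: 6.25
position: [0.5025, -0.1085, 0.2163]
ee_rot: [0.999, -0.035, -0.001, -0.0]
ft_force: [0.3, 0.8, 0.8]
grip_width: 0.702
```

```bash
python3 -c "
from h import *
a=manip.camera('scene')
go((.5035,-.1095,.065))
for d in manip.tip_of('cover_tab','scene'): print(d['score'],w('scene',d['xyz']))
cv2.imwrite('pics/p3.png',cv2.resize(a[160:310,200:350],(500,500)))"
```

```text
t 6.3 pos [ 0.5027 -0.108   0.2165] yaw -3.93 F [ 0.6   0.61 -0.18] w 0.698 delta mm [  1.    1.5 151.5]
0.8 [ 0.50416873 -0.11102498  0.08463205]
```

View pics/p3.png

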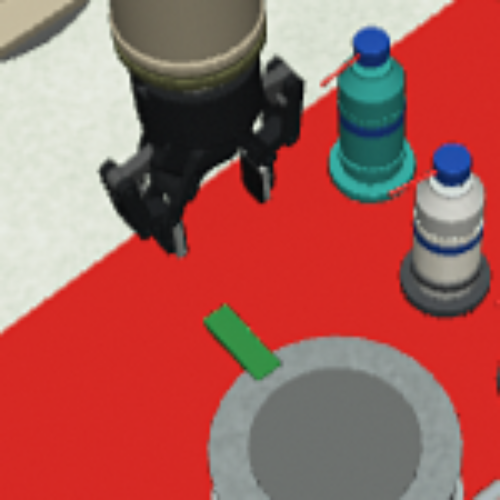

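The fingers straddle the tab, which lies at crop (243,342). I descend and grip.

Call:
arm_command:
  slide:
    - [0, 1, 30]
    - [0, 1, 30]
    - [0, 0, 30]
    - [0, 0, 30]
    - [0, 0, 20]
    - [0, 0, 12]
    - [0, 0, 0]
    - [0, 0, 0]
  turn: [0, 0, 0, 0, 0, 0, 0, 0]
  grip: [0.3, 0.3, 0.3, 0.3, 0.3, 0.3, 0.3, 0.3]

```text
clock: 7.02
position: [0.503, -0.1105, 0.0656]
ee_rot: [0.999, -0.034, -0.0, -0.0]
ft_force: [0.8, -0.1, -0.6]
grip_width: 0.703
```

Call:
arm_command:
  slide:
    - [0, 0, 0]
    - [0, 0, 0]
    - [0, 0, 0]
    - [0, 0, 0]
    - [0, 0, 0]
    - [0, 0, 0]
    - [0, 0, 0]
  turn: [0, 0, 0, 0, 0, 0, 0]
  grip: [1, 1, 1, 1, 1, 1, 1]
  newtons: 40

```text
clock: 7.6
position: [0.5037, -0.1097, 0.0664]
ee_rot: [0.999, -0.034, 0.001, -0.001]
ft_force: [0.2, 6.3, 2.2]
grip_width: 0.246
```

```bash
python3 -c "
from h import *
a=manip.camera('scene');b=manip.camera('top')
go((.5035,-.1095,.065))
cv2.imwrite('pics/p4.png',cv2.resize(a[210:360,200:350],(500,500)))"
```

```text
t 7.7 pos [ 0.5037 -0.1097  0.0664] yaw -3.95 F [0.41 6.18 3.79] w 0.246 delta mm [-0.2 -0.2  1.4]
```

View pics/p4.png

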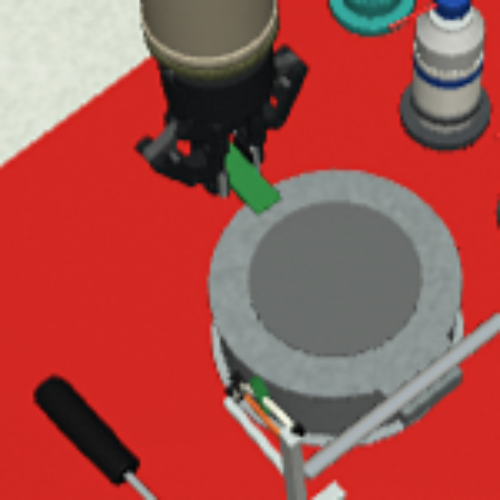

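The tab is gripped (opening 0.246, about 21 mm). Now I lift along the arc, with 215 mm radius.

Call:
arm_command:
  slide:
    - [0.3, 0, -11.3]
    - [0.9, 0, -11.2]
    - [1.5, 0, -11.2]
    - [2, 0, -11.1]
    - [2.6, 0, -11]
    - [3.2, 0, -10.8]
    - [3.8, 0, -10.6]
    - [4.3, 0, -10.4]
    - [4.8, 0, -10.2]
    - [5.4, 0, -9.9]
  turn: [0, 0, 0, 0, 0, 0, 0, 0, 0, 0]
  grip: [1, 1, 1, 1, 1, 1, 1, 1, 1, 1]

```text
clock: 8.53
position: [0.5317, -0.1116, 0.1735]
ee_rot: [0.999, -0.034, 0.0, -0.001]
ft_force: [5.1, 5.0, -9.2]
grip_width: 0.242
```

```bash
python3 -c "
from h import *
a=manip.camera('scene')
go((.6115,-.117,.252))
cv2.imwrite('pics/p5.png',cv2.resize(a[190:370,200:380],(540,540)))"
```

```text
t 8.5833 pos [ 0.533  -0.1117  0.1754] yaw -3.94 F [-1.32  5.12 -2.24] w 0.246 delta mm [ 78.8  -0.2 -76.4]
```

View pics/p5.png

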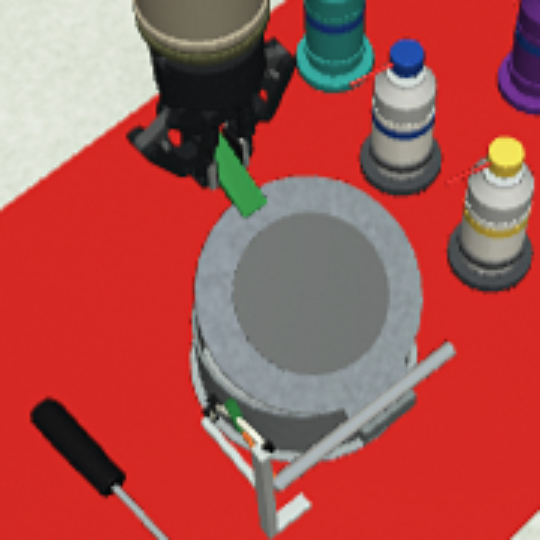

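The cover is following at about 30° with low forces. I continue.

Call:
arm_command:
  slide:
    - [5.9, 0, -9.6]
    - [6.4, 0, -9.3]
    - [6.9, 0, -8.9]
    - [7.3, 0, -8.6]
    - [7.8, 0, -8.1]
    - [8.2, 0, -7.8]
    - [8.6, 0, -7.3]
    - [8.9, 0, -6.8]
    - [9.3, 0, -6.4]
    - [9.6, 0, -5.9]
  turn: [0, 0, 0, 0, 0, 0, 0, 0, 0, 0]
  grip: [1, 1, 1, 1, 1, 1, 1, 1, 1, 1]

```text
clock: 9.42
position: [0.6095, -0.1171, 0.2513]
ee_rot: [0.999, -0.034, -0.001, -0.001]
ft_force: [-1.5, 4.7, -7.6]
grip_width: 0.242
```

Call:
arm_command:
  slide:
    - [0, 0, 0]
    - [0, 0, 0]
    - [0, 0, 0]
    - [0, 0, 0]
    - [0, 0, 0]
    - [0, 0, 0]
  turn: [0, 0, 0, 0, 0, 0]
  grip: [1, 1, 1, 1, 1, 1]

```text
clock: 9.92
position: [0.6096, -0.1171, 0.2512]
ee_rot: [0.999, -0.034, -0.001, -0.001]
ft_force: [-0.2, 5.4, -5.3]
grip_width: 0.248
```

```bash
python3 -c "
from h import *
a=manip.camera('scene');b=manip.camera('top')
go((.6115,-.117,.252))
for c in('scene','top'):
  for d in manip.tip_of('cover_tab',c): print(c,d['score'],w(c,d['xyz']))
cv2.imwrite('pics/p6.png',cv2.resize(a[190:370,200:380],(540,540),interpolation=cv2.INTER_CUBIC))
cv2.imwrite('pics/p7.png',cv2.resize(a[310:380,250:320],(560,560),interpolation=cv2.INTER_CUBIC))"
```

```text
t 10.0167 pos [ 0.6096 -0.1172  0.2512] yaw -3.93 F [-0.31  5.83 -5.79] w 0.246 delta mm [ 1.9 -0.3 -0.8]
scene 0.88 [ 0.60359786 -0.11687835  0.26535296]
top 0.51 [ 0.42691533 -0.49867879  0.00528908]
```

View pics/p6.png

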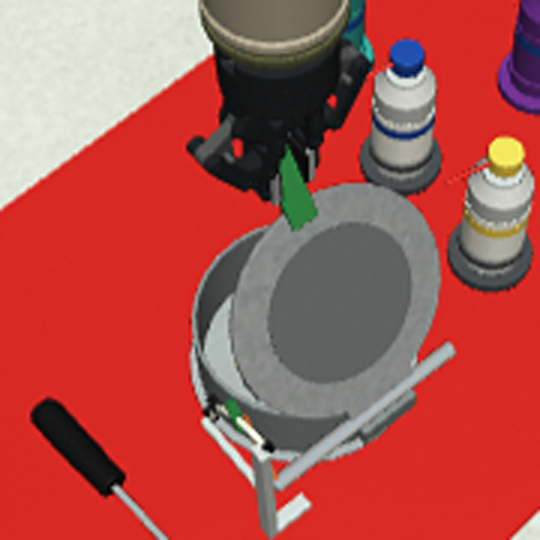

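View pics/p7.png

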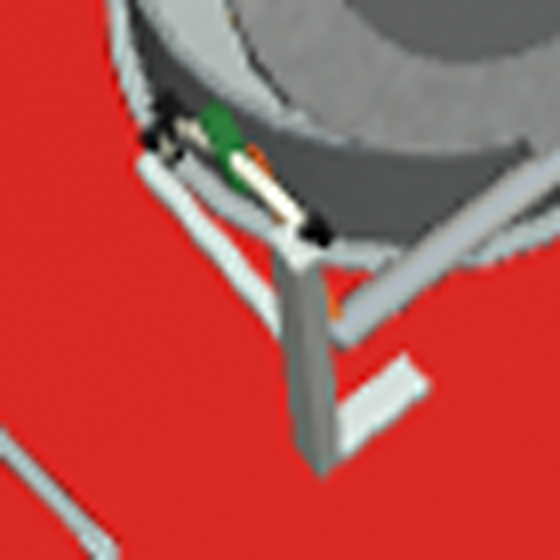

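Here the cover is raised and the fingers hold the tab, at crop (298,185). The orange pointer shows at crop (262,158), beside the green mark at (222,135). As an independent angle check, I project the cover's inner and outer rims at several angles and compare them with the picture.

```bash
python3 - <<'E'
from h import *
a=manip.camera('scene'); m=None
c=manip.cut_out('cover_tab','scene')
for d in c: print(d['score'],d['pixels'].sum())
m=c[0]['pixels']
H=np.array([.7195,-.1225,.0815]);y=np.radians(-4);ex=np.array([np.cos(y),np.sin(y),0]);ey=np.array([-np.sin(y),np.cos(y),0]);ez=np.array([0,0,1.])
A=np.linspace(0,2*np.pi,200)
im=cv2.resize(a[190:370,200:380],(560,560),interpolation=cv2.INTER_CUBIC);k=560/180
for th in range(45,76,3):
    t=np.radians(th);u=-ex*np.cos(t)+ez*np.sin(t);n=ex*np.sin(t)+ez*np.cos(t)
    def P(s,v,h):return H+u*s+ey*v+n*h
    pts=np.array([px('scene',P(.096+.088*np.cos(q),.088*np.sin(q),.004)) for q in A])
    tab=np.array([px('scene',P(s,v,.006)) for s,v in((.184,-.011),(.234,-.011),(.234,.011),(.184,.011))])
    k2=np.zeros((480,640),np.uint8);cv2.fillPoly(k2,[pts.round().astype(int)],1);cv2.fillPoly(k2,[tab.round().astype(int)],1)
    print(th,'IoU',round((m&(k2>0)).sum()/(m|(k2>0)).sum(),3))
    if th in(51,60,69):
        cv2.polylines(im,[((pts-[200,190])*k).astype(int)],True,{51:(255,0,0),60:(0,255,0),69:(0,255,255)}[th],1)
cv2.imwrite('pics/p8.png',im)
E
```

```text
0.92 4873
45 IoU 0.776
48 IoU 0.804
51 IoU 0.836
54 IoU 0.867
57 IoU 0.859
60 IoU 0.818
63 IoU 0.765
66 IoU 0.712
69 IoU 0.665
72 IoU 0.618
75 IoU 0.569
```

View pics/p8.png

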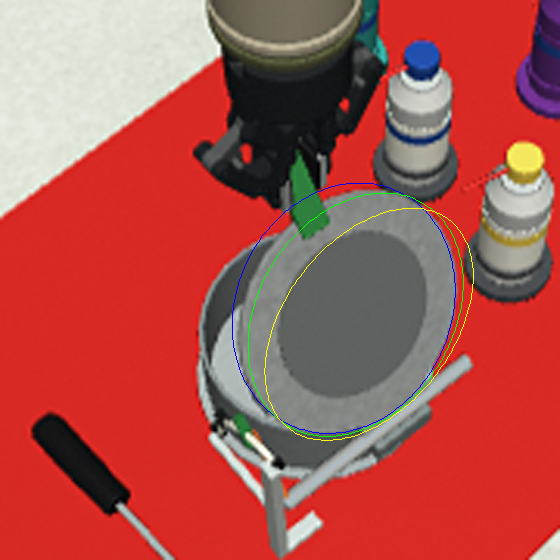

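```bash
cat > fit.py <<'E'
from h import *
from scipy.optimize import least_squares
def contour(im,seed):
    g=cv2.GaussianBlur(cv2.resize(im,None,fx=4,fy=4,interpolation=cv2.INTER_CUBIC),(0,0),2)
    m=np.zeros((g.shape[0]+2,g.shape[1]+2),np.uint8)
    d=(14,)*3
    cv2.floodFill(g,m,(seed[0]*4,seed[1]*4),0,d,d,4|cv2.FLOODFILL_MASK_ONLY|cv2.FLOODFILL_FIXED_RANGE|(255<<8))
    c=max(cv2.findContours(m[1:-1,1:-1],cv2.RETR_EXTERNAL,cv2.CHAIN_APPROX_NONE)[0],key=cv2.contourArea)
    c=cv2.convexHull(c); e=cv2.fitEllipse(c); print('ellipse',np.round(np.array([*e[0],*e[1]])/4,2),round(e[2],1),'area',cv2.contourArea(c)/16)
    return np.array(e[0])/4,np.array(e[1])/4,e[2]
def epts(e):
    q=np.linspace(0,2*np.pi,60,endpoint=False);a=np.radians(e[2])
    x,y=e[1][0]/2*np.cos(q),e[1][1]/2*np.sin(q)
    return np.c_[e[0][0]+x*np.cos(a)-y*np.sin(a),e[0][1]+x*np.sin(a)+y*np.cos(a)]
i=manip.camera_info('scene')
def model(H,yaw,r,t):
    ex=np.array([np.cos(yaw),np.sin(yaw),0]);ey=np.array([-np.sin(yaw),np.cos(yaw),0]);ez=np.array([0,0,1.])
    u=-ex*np.cos(t)+ez*np.sin(t);n=ex*np.sin(t)+ez*np.cos(t);q=np.linspace(0,2*np.pi,180)
    P=H+np.outer(.096+r*np.cos(q),u)+np.outer(r*np.sin(q),ey)+n*.003
    c=P@R.from_rotvec(np.ravel(i['rvec'])).as_matrix().T+np.ravel(i['tvec'])
    p=np.c_[c[:,0]/c[:,2]*i['fx']+i['cx'],c[:,1]/c[:,2]*i['fy']+i['cy']]
    e=cv2.fitEllipse(p.astype(np.float32).reshape(-1,1,2));return epts(e)
def near(A,B):
    return np.min(np.linalg.norm(A[:,None]-B[None],axis=2),1)
from scipy.spatial import cKDTree
def res(p,E0,E1):
    H=p[:3];o=[]
    for E,t in((E0,0.),(E1,p[5])):
        M=model(H,p[3],p[4],t);c=M.mean(0)
        # compare centre + second moments
        C1=np.cov(M.T);C2=np.cov(E.T);s=np.sqrt(np.trace(C2))
        o+=list(c-E.mean(0))+[(C1[0,0]-C2[0,0])/s,(C1[1,1]-C2[1,1])/s,(C1[0,1]-C2[0,1])/s]
    return np.r_[o,(H-[.7195,-.1225,.0815])/.004,(p[3]+.07)/.02]
if __name__=='__main__':
    a=manip.camera('scene');s0=cv2.imread('pics/scene0.png')
    E0=epts(contour(s0,(301,293)));E1=epts(contour(a,(313,290)))
    f=least_squares(res,[.7195,-.1225,.0815,-.07,.057,1.0],args=(E0,E1),x_scale=[.005,.005,.005,.02,.003,.1],diff_step=1e-4)
    print(f.x.round(4),'deg',np.degrees(f.x[5]).round(2),f.fun.round(2))
E
python3 fit.py
```

```text
ellipse [300.54 293.92  46.97  52.23] 86.7 area 1915.21875
ellipse [313.19 290.99  43.91  56.67] 31.7 area 1947.3125
[ 0.719  -0.1237  0.0813 -0.0687  0.0599  1.006 ] deg 57.64 [ 0.12  0.01  0.07 -0.11 -0.04  0.05 -0.07 -0.13  0.12  0.01 -0.12 -0.3
 -0.06  0.07]
```

The rim fit gives 57.6° with small residuals, and the kinematics give 59.4°. Both are within tolerance, so I make a small nudge to centre it.

Call:
arm_command:
  slide:
    - [2, 0, -1]
    - [1.5, 0, -1]
    - [0, 0, 0]
    - [0, 0, 0]
    - [0, 0, 0]
    - [0, 0, 0]
    - [0, 0, 0]
    - [0, 0, 0]
    - [0, 0, 0]
  turn: [0, 0, 0, 0, 0, 0, 0, 0, 0]
  grip: [1, 1, 1, 1, 1, 1, 1, 1, 1]

```text
clock: 11.02
position: [0.6125, -0.1174, 0.253]
ee_rot: [0.999, -0.034, -0.001, -0.001]
ft_force: [-0.8, 5.9, -5.7]
grip_width: 0.248
```

```bash
python3 - <<'E'
from fit import *
a=manip.camera('scene');s0=cv2.imread('pics/scene0.png')
E0=epts(contour(s0,(301,293)));E1=epts(contour(a,(313,290)))
f=least_squares(res,[.7195,-.1225,.0815,-.07,.057,1.0],args=(E0,E1),x_scale=[.005,.005,.005,.02,.003,.1],diff_step=1e-4)
print('deg',np.degrees(f.x[5]).round(2));go((.6115,-.117,.252));cv2.imwrite('pics/p9.png',a)
print(np.abs(manip.get_obs()['joint_velocities']).max())
E
```

```text
ellipse [300.54 293.92  46.97  52.23] 86.7 area 1915.21875
ellipse [313.67 291.2   43.41  56.83] 32.0 area 1929.625
deg 58.62
t 11.0667 pos [ 0.6125 -0.1173  0.253 ] yaw -3.92 F [-0.8   6.14 -5.84] w 0.246 delta mm [-1.  -0.3  1. ]
0.0015184449571942033
```

View pics/p9.png

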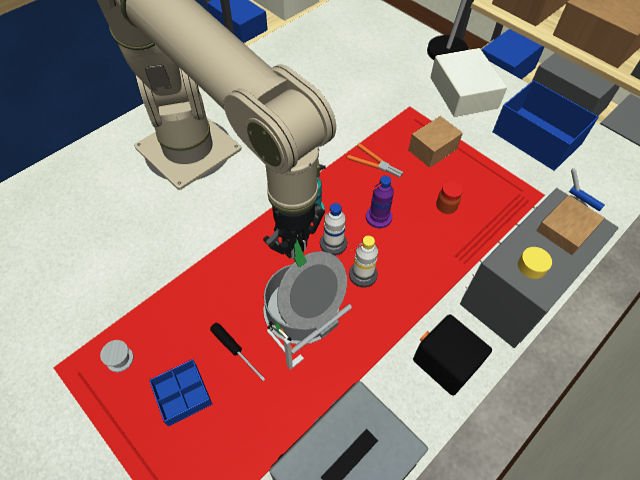

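The picture shows the cover held open at scene (315,285) with the tab in the fingers at (300,253). Both caps are up, blue at (335,210) and yellow at (368,241), and the loose things are where they started. I hand in.

```bash
python3 -c "
from h import *
print(manip.hand_in())"
```

```text
the job is handed in; nothing more can be done
None
```

The job is handed in: the hinge got its squirt with the cover shut, and the gripper is now holding the cover at about 60 degrees. The hand-in gives no verdict.

- **Squirt:** I pressed the blue cap of the silver can until it bottomed, when the force jumped to about 18 N. I then lifted off and a picture showed the cap back up before I touched the cover.
- **Lift:** I gripped the green tab with the grip set to 40 N and lifted it along its arc.
- **Angle:** the two angle checks disagreed by about 2 degrees, both within the 7 allowed. A fit to the cover's inner disc in the picture gives 58.6 degrees after a last small nudge. The tool position gave 59.4 degrees before that nudge, which should have added about 1 degree.
- **Weaker check:** before the nudge, matching a rough outline of the cover to the picture fitted best at about 55 degrees. I trusted it less because that outline sat slightly off the cover in the picture.
- **Final state:** the arm was still and the tab was in the fingers. By eye, both caps were up and the loose things showed no visible shift in the last scene picture. The yellow cap was never touched, and about 11 of the 45 s were used.

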